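# Pin the saw's length stop and feed the billet up to it

## Task

Set up the bench mitre saw for the next cut. Pull up the spring plunger on the length stop, slide the stop along its tube to the third hole counted from the saw, and let go so that the pin drops fully home there. Then feed the long square billet along the fence under the raised blade, flat on the bed and flush with the fence, until its end rests against the stop, and leave it there; do not knock the saw or the finished carvings.

Things in the scene. Friction and masses are not known exactly. Their poses are not given: they have to be found in the camera images.
- mitre_saw: Hand mitre saw bolted to the bench. Origin on the table below the line where blade plane and fence face meet; x square away from the fence to the back, y along the fence from the infeed side (robot's right) to the stop side (left), z up. Bed top 30 mm up, x -70 to 60, y -260 to 290 mm. Two 16 mm posts, 240 high, at y 0, x -100 and 92, on feet 80 mm wide (y), 22 high, x -130 to 127
- infeed (a point): Point on the bed's top (30 mm above the table) at the foot of the fence's front face, 140 mm on the infeed side (-y) of the blade; axes as mitre_saw. The fence is a low steel tube 40 mm wide (from this face back) with its top 56 mm above the table, on both sides of the blade (y -260 to 285 mm); the billet lies in front of it and touches this face
- third_hole (a point): Mouth of the target pin hole, the third from the saw, in the top of the fence tube (56 mm above the table) on its centre line, 20 mm behind the fence face and 128 mm in +y from the blade; axes as mitre_saw. Five such 14 mm holes stand in a row along y, 30 mm apart, at 68, 98, 128, 158 and 188 mm from the blade
- frame_saw: The saw, fixed on the posts in raised position; origin and axes as mitre_saw. Blade in the plane y = 0, x -125 to 185 mm, its lower edge 105 mm above the table (75 mm above the bed); grey frame up to 200 mm above the table, black guide blocks at the posts reaching 12 mm (their knobs 32 mm in +y) from y = 0; wooden handle towards the robot as far as x = -200 mm
- stop (a joint): Place of the length stop along the tube, m: 0 with its pin at the hole nearest the saw, growing away from it (+y); holes at 0, 0.030, 0.060 (third), 0.090, 0.120; travel -0.012 to 0.140; friction about 3 N. It starts pinned in the fifth hole. In a hole it has 1 mm of play either way; let go within about 4 mm of a hole, the round-nosed pin draws itself in
- plunger (a joint): Height of the spring plunger, m: 0 with the 12 mm pin fully home in a hole (10 mm deep), about 0.010 with its nose resting on the tube between holes, 0.018 pulled up to its limit. The stop slides freely when it is above 0.010. The spring pulls down with 8 N at 0 and 15 N at the limit
- knob (a point): Middle of the plunger's black round pull knob on the stop; 97 mm above the table with the pin home; it is pulled straight up. The knob reaches 17 mm above and 16 mm below this point; 27 mm across at the waist, 32 mm near the top. Under it are a steel boss up to 27 mm across and the stop's dark steel sleeve, 56 mm long (y), 52 mm wide (x), its top 62 mm above the table
- stop_face (a point): Middle of the flat face of the stop's foot plate that looks to the saw (-y) and that the billet's end must meet; axes as mitre_saw. The plate is 10 mm thick, stands in front of the fence face out to 48 mm, 32 to 74 mm above the table, and moves with the stop: always 28 mm nearer the saw than the knob's axis, 100 mm from the blade with the pin in the third hole
- billet: Long square billet of plain dark wood, 200 x 50 x 50 mm, about 0.55 kg, lying loose on the table in front of the saw, left or right of it, roughly along the fence. Origin at its centre (25 mm above the table at the start), x along its length, z up. Its length tells it from the offcut
- offcut: Loose offcut of the same dark wood and section but only 90 x 50 x 50 mm, lying in front of the saw on the other side than the billet; not needed. Origin under its centre, x along its length
- elephant: Finished carving of a reddish elephant, about 125 mm long and 95 mm high, standing on the table to the right of the saw's infeed end; origin under its centre
- figure: Finished slender black figure, 200 mm high on a 60 mm round foot, standing on the table behind the stop to the left; origin under its centre
- figure2: Finished dark figure, 170 mm high on a 51 mm round foot, standing on the table to the left of the other figure; origin under its centre
There are look-alikes about, which are no part of the job. What is shaped like the billet but green is not meant.

How it is judged (in metres and radians):
On the way, in this order (a step that is already met when the one before it is completed fails the run):
1. the stop's pin is fully home in the third hole from the saw and the knob is let go (value of joint plunger below 0.002 m and value of joint stop between 0.056 and 0.064 m and contact force between the fingers and mitre_saw below 0.5 N), for 0.2 s.
2. the billet lies on the bed along the fence with its end against the stop (y of billet in the frame of stop_face between -0.105 and -0.097 m and x of billet in the frame of mitre_saw between -0.031 and -0.022 m and z of billet in the frame of mitre_saw between 0.051 and 0.059 m), for 0.2 s.
At the end, for the whole second after the job is handed in: The plunger is down within 2 mm of fully home with the stop in the third hole; the billet lies at rest flat on the bed (within 4 mm in height), parallel to the fence within 0.05 rad and within 6 mm of it, with its end within 5 mm of the stop face (all of step 2 and value of joint plunger below 0.002 m and value of joint stop between 0.056 and 0.064 m and angle between the x axis of billet and the y axis of mitre_saw, either way round below 0.05 rad and linear speed of billet below 0.02 m/s); the robot touches nothing.
It fails at once if the raised saw is knocked (over 20 N) (contact force between frame_saw and anything else above 20 N).
It fails at once if a finished carving is shoved by more than 25 mm or knocked over (distance of any of elephant, figure, figure2 from where it was at the start of the episode above 0.025 m or angle between any of elephant, figure, figure2's own z axis and vertical above 0.5 rad).
It also fails if it takes over 72 s, if anything falls off the work surface, if the arm or the gripper's body presses on something with over 40 N, if the wrist force passes 120 N, or if a joint passes its speed limit or range.

## Robot

A 6-joint arm with a two-finger parallel gripper is mounted at the origin on the work surface. World frame = base frame: x ahead of the robot, y to its left, z up, the work surface at z = 0. Lengths are in m, angles in degrees, forces in N, time in s.
With the tool pointing down it reaches from about 0.3 to 0.75 m from the base axis. Payload 8.5 kg.
Tool frame: the origin (TCP) lies on the centre line of the jaws, within the pads' length; the fingertips stand 14 mm ahead of it and the grasp point (between the pads) lies 5 mm behind it; z points along the fingers, y is the direction in which the jaws open and shut (so a half turn about z gives the same grasp; the last joint's range is limited). The gripper opens to 85 mm and grips with 20 to 120 N. Pads are 22 mm wide; open, the fingers measure 114 mm over their backs; the gripper's body (76 mm by 85 mm) begins 54 mm behind the grasp point. The pads swing forward as they close: fully open they stand 13 mm farther back than shut.
Start: joints at [62.607, 21.807, 74.336, -0, 83.858, -12.336], TCP at [0.143, 0.531, 0.245] pointing down, gripper open.
Joint ranges: [-178.18, 178.18], [-50.72, 133.34], [12.68, 142.11], [-81.47, 261.47], [9.98, 163.14], [-165.26, 165.26]. Speed limits (degrees/s): [136.94, 136.94, 180, 180, 180, 180].

## Interface

Orientations are given as a 3x3 rotation matrix whose columns are the frame's x, y, z axes.
In Python, from rig import env, optics, order, finder gives the robot as it stands.
- The arm moves only by the tool play_rows, never from a script. Its argument "commands" is a list of rows, each an object of numbers: "grip": the closure, from -1 (fully open) to 1 (shut); "x", "y", "z": the shift along the tool's x, y, z in m; "rx", "ry", "rz": the turn, a rotation vector about the tool's x, y, z in rad. A call has 1 to 12 rows; each row shifts and turns the commanded pose from where the row before left it, along the tool's axes as they then stand; what a row does not reach is not made up. A row lasts 1/8 s, in which the tool goes at most 62.5 mm and 10.7 degrees, less where a joint would pass 70% of its speed; a pose out of reach is approached as far as the arm can. A call is refused whole if a number of a shift passes 0.0625 or a number of a turn 0.188, either way. A call with a gripper value outside its range is refused whole. The fingers move at their own pace and stop on an object; "squeeze" is the grip in N (left out, the last holds). Time passes only in rows, so rows that do not move let the fingers close. It gives the time, the measured TCP pose, the force and the opening at its end, in the units of the state.
- env.observe(): the state, without advancing time (a new reading comes with each control period).
- optics.get_image(name): name is "scene" or "top" or "wrist"; returns a dict with "color" (480x640x3 uint8, blue, green, red), "range_z" (480x640 float32, m along the optical axis (not along the pixel's ray), 0 where there is no reading), "fov_y" (degrees; the focal length in pixels is half the picture's height over the tangent of half this angle, whatever the lens; pixels are square), "cx", "cy" (the principal point, pixels), "cam_to_world" (4x4, takes a point from camera to world coordinates). Camera axes: x right, y down, z forward; pixel columns grow to the right and rows downward; lengths in m; the calibration is good to about 2 mm. A picture is of the moment at which its call begins.
- order.close_job(): hands the job in, once; it reports no verdict.
Trained networks look in the newest picture that a camera, given by its name, has taken for a name from the list of things; names that differ only in an ending like _2 or _b are one class to them, and where a whole thing is asked for, a point or a joint stands for the part that bears it (a point fixed in the world has none). Each returns a list of dicts, best first, with "conf" (0 to 1); they miss things now and then, are a little off and sometimes report something else, mostly with a low value. They report only what shows in the picture. A call takes as long as a camera call. They do not tell look-alikes from the thing itself.
- finder.boxes_of(camera, thing): "point" ([x, y, z] in m, in world coordinates, good to about 4 mm: the middle of the surface that is visible of it).
The state is a dict: "time_s": time; "q": joint angles; "qvel": joint speeds; "joint_efforts": joint torques, N m; "position": TCP position; "tool_rot": TCP orientation; "ft_force": force on the tool from outside, world axes, zero at the start; "wrist_torque": the same for the moment, N m; "grip_width": finger opening in m.
Only numpy, scipy, OpenCV 4.12 (cv2) and the standard library are available. Lean on these libraries where they do the work, as an engineer would, in place of code of your own. Each camera call takes 0.05 s, during which the arm holds its last target.

## Working session

There is one attempt and no reset: what is moved stays moved. The work goes in short steps, Python scripts to look and compute and a tool call to move; the robot and the scene stay as the last step left them, time stands still between calls to the robot, and variables do not carry over. Pictures are saved under pics/ and viewed, and the job is handed in when it is done.

Besides the shell and the picture viewer there is one more tool, called after "Call:" as name(argument=value, ...) on one line, values as JSON. play_rows: Moves the arm, as the interface text tells. Its arguments: {"type":"object","properties":{"commands":{"type":"array"},"squeeze":{"type":"number"}},"required":["commands"]}

```bash
ls; mkdir -p pics; cat > h.py <<'E'
import numpy as np, cv2
from rig import env, optics, order, finder
def snap(n,f):
    im=optics.get_image(n); cv2.imwrite('pics/'+f,im['color']); np.savez('/tmp/'+f+'.npz',**{k:np.asarray(v) for k,v in im.items()}); return im
def px(im,u,v):
    f=240/np.tan(np.radians(im['fov_y'])/2); z=im['range_z'][int(v),int(u)]
    return (im['cam_to_world']@np.array([(u-im['cx'])*z/f,(v-im['cy'])*z/f,z,1]))[:3]
def cloud(im):
    f=240/np.tan(np.radians(float(im['fov_y']))/2); z=im['range_z']; v,u=np.mgrid[0:480,0:640]
    P=np.stack([(u-im['cx'])*z/f,(v-im['cy'])*z/f,z,np.ones_like(z)],-1)
    return (P@np.asarray(im['cam_to_world']).T)[...,:3]
E
python3 - <<'E'
from h import *
np.set_printoptions(precision=4,suppress=True)
for n in ['scene','top']:
    im=snap(n,n+'0.png'); print(n,im['cam_to_world'][:3,3])
    for t in ['mitre_saw','frame_saw','knob','stop_face','stop','billet','offcut','elephant','figure','figure2','plunger','infeed','third_hole']:
        try: print(t,[(np.round(d['point'],3).tolist(),round(d['conf'],2)) for d in finder.boxes_of(n,t)][:4])
        except Exception as e: print(t,e)
print(env.observe())
E
```

```text
pics
scene [ 1.0142 -0.6691  0.9994]
mitre_saw [([0.617, -0.008, 0.04], 0.9)]
frame_saw [([0.614, -0.002, 0.156], 0.62)]
knob [([0.626, 0.18, 0.112], 0.65)]
stop_face [([0.626, 0.179, 0.062], 0.69), ([0.618, -0.008, 0.04], 0.18)]
stop [([0.541, -0.503, 0.082], 0.72), ([0.623, 0.175, 0.059], 0.63), ([0.621, -0.004, 0.042], 0.15)]
billet [([0.408, -0.266, 0.048], 0.89), ([0.235, -0.303, 0.051], 0.81), ([0.62, 0.178, 0.059], 0.58), ([0.62, -0.005, 0.043], 0.2)]
offcut [([0.422, 0.199, 0.045], 0.71), ([0.624, 0.177, 0.064], 0.49)]
elephant [([0.541, -0.503, 0.08], 0.92), ([0.618, -0.004, 0.041], 0.56)]
figure [([0.768, 0.207, 0.092], 0.88), ([0.681, 0.351, 0.079], 0.61)]
figure2 [([0.768, 0.207, 0.092], 0.88), ([0.681, 0.351, 0.079], 0.61)]
plunger [([0.632, 0.182, 0.108], 0.52)]
infeed [([0.622, -0.008, 0.039], 0.74), ([0.627, 0.181, 0.108], 0.29)]
third_hole [([0.619, -0.008, 0.041], 0.7)]
top [ 0.3468 -0.0714  1.259 ]
mitre_saw [([0.6, 0.008, 0.03], 0.7)]
frame_saw [([0.579, 0.004, 0.192], 0.97), ([0.623, 0.189, 0.111], 0.43)]
knob [([0.623, 0.19, 0.112], 0.59)]
stop_face [([0.614, 0.
[... 403 characters left out ...]
2], 0.73), ([0.63, 0.189, 0.118], 0.41), ([0.397, -0.249, 0.052], 0.17)]
infeed [([0.598, 0.007, 0.029], 0.83)]
third_hole [([0.598, 0.004, 0.028], 0.92)]
{'time_s': 1.4, 'q': array([ 62.6065,  21.8073,  74.3354,  -0.0004,  83.86  , -12.3345]), 'qvel': array([ 0.0026, -0.0081,  0.0295,  0.0833, -0.0324,  0.0114]), 'joint_efforts': array([  0.0001, -44.8323, -23.1464,  -0.0002,   0.0005,   0.    ]), 'position': array([0.1429, 0.5311, 0.2453]), 'tool_rot': array([[-0.9657,  0.2598, -0.    ],
       [ 0.2598,  0.9657, -0.    ],
       [ 0.    , -0.    , -1.    ]]), 'ft_force': array([-0.2012,  0.3355,  0.67  ]), 'wrist_torque': array([0.0269, 0.0134, 0.0189]), 'grip_width': 0.08530113066901726}
```

View pics/scene0.png

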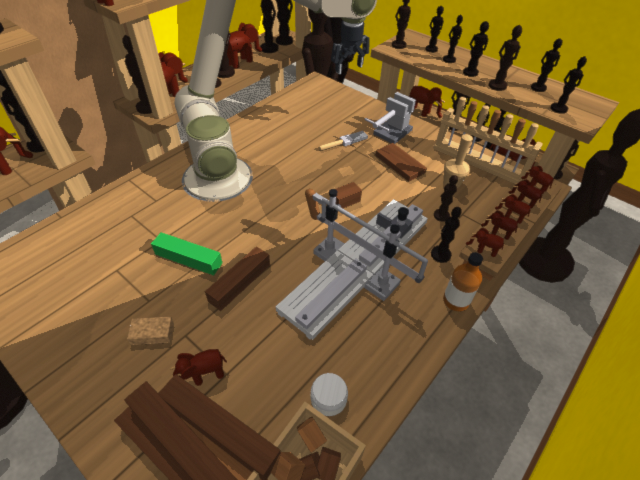

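View pics/top0.png

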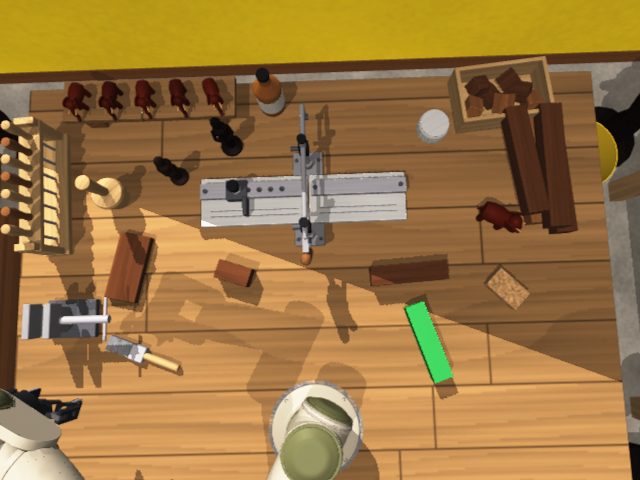

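```bash
python3 - <<'E'
from h import *
np.set_printoptions(precision=4,suppress=True)
for s in ['top','scene']:
    im=dict(np.load(f'/tmp/{s}0.png.npz')); P=cloud(im); X,Y,Z=P[...,0],P[...,1],P[...,2]
    ok=im['range_z']>0
    roi=ok&(X>.45)&(X<.8)&(Y>-.32)&(Y<.34)
    m=roi&(abs(Z-.056)<.004)
    q=P[m]; print(s,'tube',len(q),np.median(q[:,2]))
    r=cv2.minAreaRect(q[:,:2].astype(np.float32)); print(r)
    # edges by y bins
    ed=[]
    for y in np.arange(-.24,.28,.02):
        k=q[abs(q[:,1]-y)<.01]
        if len(k)>8: ed.append([y,np.percentile(k[:,0],3),np.percentile(k[:,0],97),len(k)])
    print(np.array(ed))
    m=roi&(abs(Z-.030)<.004); q=P[m]; print('bed',len(q),np.median(q[:,2]),cv2.minAreaRect(q[:,:2].astype(np.float32)), q.min(0),q.max(0))
    m=roi&(Z>.215)&(Z<.26); q=P[m]; print('posts',len(q),q.mean(0) if len(q) else 0); 
    for a in (q[q[:,0]<.6],q[q[:,0]>=.6]): print(len(a), a.mean(0) if len(a) else 0,a.min(0) if len(a) else 0,a.max(0) if len(a) else 0)
    m=roi&(Z>.105)&(Z<.125)&(Y>.12); q=P[m]; print('knobtop',len(q),(q.min(0)+q.max(0))/2,q.min(0),q.max(0))
    m=roi&(Z>.07)&(Z<.08)&(Y>.12); q=P[m]; print('plate',len(q),(q.min(0)+q.max(0))/2,q.min(0),q.max(0))
    m=ok&(abs(Z-.05)<.005)&(X>.33)&(X<.45)&(Y<-.1)&(Y>-.4); col=im['color'].astype(int); m&=~(col[...,1]>col[...,2]+30)
    n,l,st,c=cv2.connectedComponentsWithStats(m.astype(np.uint8)); 
    for i in range(1,n):
        if st[i,4]>60: q=P[l==i]; print('billet',len(q),np.median(q[:,2]),cv2.minAreaRect(q[:,:2].astype(np.float32)),cv2.boxPoints(cv2.minAreaRect(q[:,:2].astype(np.float32))))
E
```

```text
top tube 2479 0.05615230684342176
((0.6371879577636719, -0.01966431736946106), (0.28626495599746704, 0.6170982718467712), 3.6851930618286133)
[[ -0.24     0.6073   0.6447  95.    ]
 [ -0.22     0.6075   0.6454 105.    ]
 [ -0.2      0.6069   0.6461 104.    ]
 [ -0.18     0.6071   0.6461 101.    ]
 [ -0.16     0.6071   0.6448 100.    ]
 [ -0.14     0.6073   0.6455 101.    ]
 [ -0.12     0.6085   0.6457 100.    ]
 [ -0.1      0.6067   0.6437 105.    ]
 [ -0.08     0.6071   0.6444 109.    ]
 [ -0.06     0.6076   0.6455  97.    ]
 [ -0.04     0.6057   0.6442 112.    ]
 [ -0.02     0.6061   0.6442  91.    ]
 [ -0.       0.4953   0.7022  74.    ]
 [  0.02     0.6075   0.6454  49.    ]
 [  0.04     0.6055   0.6438 103.    ]
 [  0.06     0.6061   0.6437 103.    ]
 [  0.08     0.6062   0.6446  86.    ]
 [  0.1      0.607    0.6454  93.    ]
 [  0.12     0.6055   0.6422  86.    ]
 [  0.14     0.6058   0.6438  94.    ]
 [  0.16     0.5902   0.6465  79.    ]
 [  0.18     0.5767   0.647   30.    ]
 [  0.2      0.5993   0.7648  20.    ]
 [  0.22     0.6054   0.7527  56.    ]
 [  0.24     0.6042   
[... 1922 characters left out ...]
218506, 0.015383601188659668), (0.5603786706924438, 0.2503359317779541), 82.56344604492188) [ 0.4945 -0.2573  0.026 ] [0.7792 0.294  0.034 ]
posts 172 [0.6137 0.0004 0.2338]
78 [ 0.5092 -0.0002  0.2332] [ 0.4962 -0.009   0.2153] [0.5189 0.0165 0.2423]
94 [0.7004 0.001  0.2344] [ 0.6886 -0.0078  0.2154] [0.7104 0.0144 0.2427]
knobtop 132 [0.696  0.2565 0.1149] [0.6123 0.1735 0.1052] [0.7797 0.3396 0.1246]
plate 74 [0.6697 0.1895 0.0748] [0.5596 0.1615 0.07  ] [0.7799 0.2175 0.0795]
billet 1095 0.04844557106382841 ((0.39674848318099976, -0.2543271481990814), (0.05285097658634186, 0.202203631401062), 4.031173229217529) [[ 0.3633 -0.1553]
 [ 0.3775 -0.357 ]
 [ 0.4302 -0.3533]
 [ 0.416  -0.1516]]
```

Call:
play_rows(commands=[{"rz": -0.1314,"z": -0.01,"grip": -1},{"rz": -0.1314},{"x": -0.048,"y": -0.034},{"x": -0.048,"y": -0.034},{"x": -0.048,"y": -0.034},{"x": -0.048,"y": -0.034},{"x": -0.048,"y": -0.034},{"x": -0.048,"y": -0.034},{"x": -0.048,"y": -0.034},{"x": -0.048,"y": -0.034},{"x": -0.048,"y": -0.034},{"x": -0.048,"y": -0.034}])

```text
invalid input at $.commands[0]: expected keys grip, x, y, z, rx, ry, rz
```

```bash
python3 - <<'E'
from h import *
np.set_printoptions(precision=4,suppress=True)
im=snap('wrist','w1.png'); o=env.observe(); print(o['time_s'],o['position'],o['tool_rot'],o['q'])
print([(d['point'],d['conf']) for d in finder.boxes_of('wrist','knob')])
P=cloud(im);ok=im['range_z']>0
X,Y,Z=P[...,0],P[...,1],P[...,2]
m=ok&(X>.58)&(X<.68)&(Y>.13)&(Y<.25)&(Z>.104)&(Z<.12); q=P[m]; print(len(q),q.min(0),q.max(0),(q.min(0)+q.max(0))/2)
m=ok&(X>.58)&(X<.68)&(Y>.13)&(Y<.25)&(Z>.058)&(Z<.068); q=P[m]; print(len(q),q.min(0),q.max(0),(q.min(0)+q.max(0))/2)
E
```

```text
1.45 [0.1429 0.5311 0.2453] [[-0.9657  0.2598 -0.0001]
 [ 0.2598  0.9657 -0.    ]
 [ 0.0001 -0.     -1.    ]] [ 62.6075  21.8077  74.3368   0.0024  83.8588 -12.3374]
[]Traceback (most recent call last):
  File "<stdin>", line 7, in <module>
    return umr_minimum(a, axis, None, out, keepdims, initial, where)
ValueError: zero-size array to reduction operation minimum which has no identity
```

View pics/w1.png

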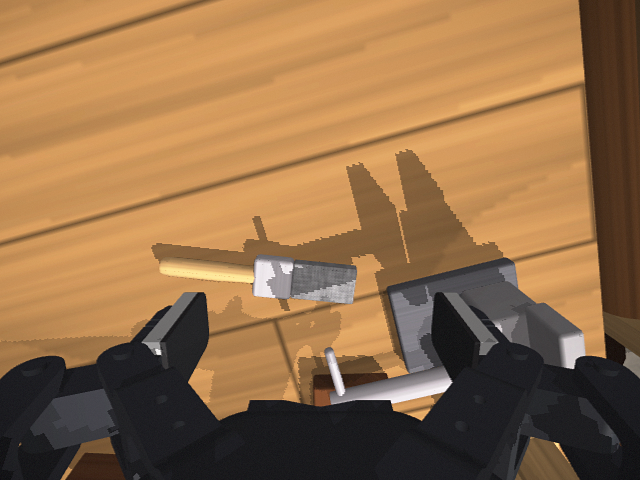

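Call:
play_rows(commands=[{"grip": -1,"x": 0,"y": 0,"z": -0.01,"rx": 0,"ry": 0,"rz": -0.1314},{"grip": -1,"x": 0,"y": 0,"z": 0,"rx": 0,"ry": 0,"rz": -0.1314},{"grip": -1,"x": -0.048,"y": -0.034,"z": 0,"rx": 0,"ry": 0,"rz": 0},{"grip": -1,"x": -0.048,"y": -0.034,"z": 0,"rx": 0,"ry": 0,"rz": 0},{"grip": -1,"x": -0.048,"y": -0.034,"z": 0,"rx": 0,"ry": 0,"rz": 0},{"grip": -1,"x": -0.048,"y": -0.034,"z": 0,"rx": 0,"ry": 0,"rz": 0},{"grip": -1,"x": -0.048,"y": -0.034,"z": 0,"rx": 0,"ry": 0,"rz": 0},{"grip": -1,"x": -0.048,"y": -0.034,"z": 0,"rx": 0,"ry": 0,"rz": 0},{"grip": -1,"x": -0.048,"y": -0.034,"z": 0,"rx": 0,"ry": 0,"rz": 0},{"grip": -1,"x": -0.048,"y": -0.034,"z": 0,"rx": 0,"ry": 0,"rz": 0},{"grip": -1,"x": -0.048,"y": -0.034,"z": 0,"rx": 0,"ry": 0,"rz": 0},{"grip": -1,"x": -0.048,"y": -0.034,"z": 0,"rx": 0,"ry": 0,"rz": 0}])

```text
time_s: 3.0
position: [0.6243, 0.1897, 0.2554]
tool_rot: [[-1.0, 0.0, 0.0], [0.0, 1.0, 0.0], [-0.0, 0.0, -1.0]]
ft_force: [-0.0, 1.6, -0.3]
grip_width: 0.0853
```

```bash
python3 - <<'E'
from h import *
np.set_printoptions(precision=4,suppress=True)
im=snap('wrist','w2.png'); o=env.observe(); print(o['time_s'],o['position'],o['tool_rot'],o['q'])
print([(d['point'],d['conf']) for d in finder.boxes_of('wrist','knob')])
P=cloud(im);ok=im['range_z']>0
X,Y,Z=P[...,0],P[...,1],P[...,2]
for a,b in ((.104,.12),(.058,.068),(.07,.08)):
  m=ok&(X>.55)&(X<.68)&(Y>.13)&(Y<.25)&(Z>a)&(Z<b); q=P[m]
  if len(q): print(len(q),q.min(0),q.max(0),(q.min(0)+q.max(0))/2)
E
```

```text
3.05 [0.6288 0.1848 0.2539] [[-1.      0.0052  0.001 ]
 [ 0.0052  1.     -0.0019]
 [-0.001  -0.0019 -1.    ]] [  6.0921  32.5753  54.5564  -0.1148  92.8209 -83.6151]
[([0.6207, 0.1839, 0.1096], 0.76)]
1375 [0.609  0.1755 0.1043] [0.6404 0.2058 0.1163] [0.6247 0.1907 0.1103]
2307 [0.5595 0.1421 0.058 ] [0.6515 0.249  0.0677] [0.6055 0.1955 0.0629]
749 [0.5578 0.1624 0.07  ] [0.6194 0.2019 0.0763] [0.5886 0.1822 0.0732]
```

View pics/w2.png

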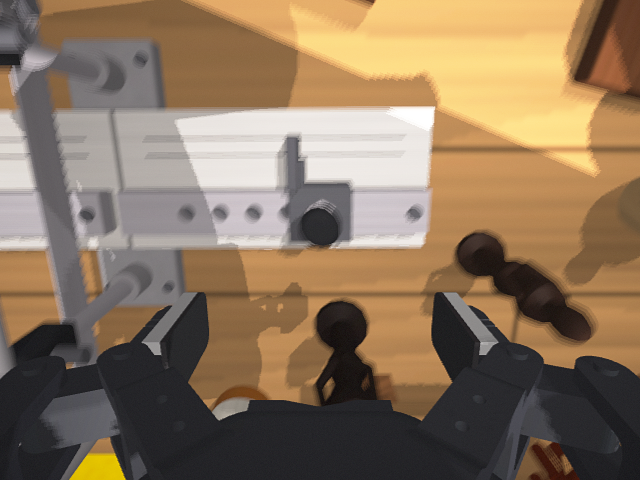

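Call:
play_rows(commands=[{"grip": -1,"x": -0.003,"y": 0,"z": 0.03,"rx": 0,"ry": 0,"rz": 0},{"grip": -1,"x": 0,"y": 0,"z": 0.03,"rx": 0,"ry": 0,"rz": 0},{"grip": -1,"x": 0,"y": 0,"z": 0,"rx": 0,"ry": 0,"rz": 0},{"grip": -1,"x": 0,"y": 0,"z": 0,"rx": 0,"ry": 0,"rz": 0}])

```text
time_s: 3.6
position: [0.6262, 0.1914, 0.1968]
tool_rot: [[-1.0, -0.0, 0.002], [-0.0, 1.0, 0.0], [-0.002, 0.0, -1.0]]
ft_force: [-0.1, 0.0, 1.0]
grip_width: 0.0855
```

```bash
python3 - <<'E'
from h import *
np.set_printoptions(precision=4,suppress=True)
im=snap('wrist','w3.png'); o=env.observe(); print(o['time_s'],o['position'],o['tool_rot'],o['q'])
P=cloud(im);ok=im['range_z']>0
X,Y,Z=P[...,0],P[...,1],P[...,2]
for a,b in ((.104,.12),(.058,.068),(.07,.08)):
  m=ok&(X>.55)&(X<.68)&(Y>.13)&(Y<.25)&(Z>a)&(Z<b); q=P[m]
  if len(q): print(len(q),q.min(0),q.max(0),(q.min(0)+q.max(0))/2)
E
```

```text
3.65 [0.6263 0.1914 0.1971] [[-1.     -0.0003  0.0027]
 [-0.0003  1.      0.0004]
 [-0.0027  0.0004 -1.    ]] [  6.6542  34.3467  60.6172   0.0019  84.878  -83.3616]
2143 [0.6089 0.1752 0.1041] [0.6403 0.2065 0.1158] [0.6246 0.1908 0.1099]
3331 [0.5586 0.1627 0.058 ] [0.6512 0.241  0.0679] [0.6049 0.2018 0.0629]
1148 [0.5574 0.1625 0.07  ] [0.6199 0.202  0.0763] [0.5886 0.1823 0.0732]
```

View pics/w3.png

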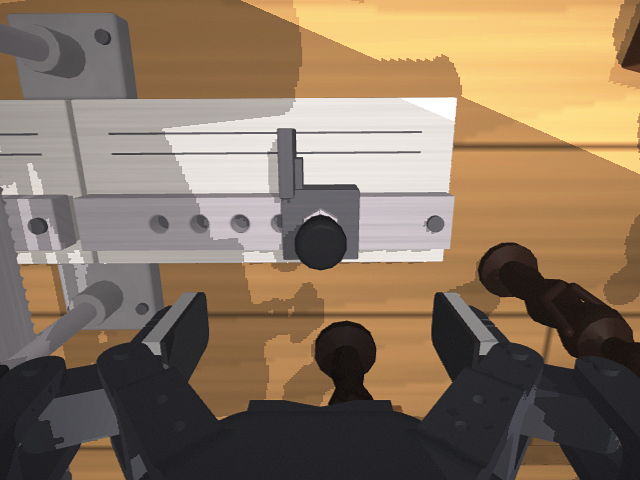

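Call:
play_rows(commands=[{"grip": -1,"x": 0.001,"y": 0,"z": 0.034,"rx": 0,"ry": 0,"rz": 0},{"grip": -1,"x": 0,"y": 0,"z": 0.034,"rx": 0,"ry": 0,"rz": 0},{"grip": -1,"x": 0,"y": 0,"z": 0.033,"rx": 0,"ry": 0,"rz": 0},{"grip": -1,"x": 0,"y": 0,"z": 0,"rx": 0,"ry": 0,"rz": 0},{"grip": 1,"x": 0,"y": 0,"z": 0,"rx": 0,"ry": 0,"rz": 0},{"grip": 1,"x": 0,"y": 0,"z": 0,"rx": 0,"ry": 0,"rz": 0},{"grip": 1,"x": 0,"y": 0,"z": 0,"rx": 0,"ry": 0,"rz": 0},{"grip": 1,"x": 0,"y": 0,"z": 0,"rx": 0,"ry": 0,"rz": 0},{"grip": 1,"x": 0,"y": 0,"z": 0,"rx": 0,"ry": 0,"rz": 0}], squeeze=70)

```text
time_s: 4.78
position: [0.6253, 0.1912, 0.0958]
tool_rot: [[-1.0, -0.0, 0.002], [-0.0, 1.0, 0.0], [-0.002, 0.0, -1.0]]
ft_force: [-1.3, -0.2, 5.0]
grip_width: 0.0297
```

```bash
python3 - <<'E'
from h import *
im=snap('wrist','w4.png'); o=env.observe(); print(o['time_s'],o['position'],o['ft_force'],o['grip_width'])
E
```

```text
4.825 [0.62531528 0.19119816 0.09582027] [-1.46015052 -0.57416973  6.29419879] 0.029930333252601898
```

View pics/w4.png

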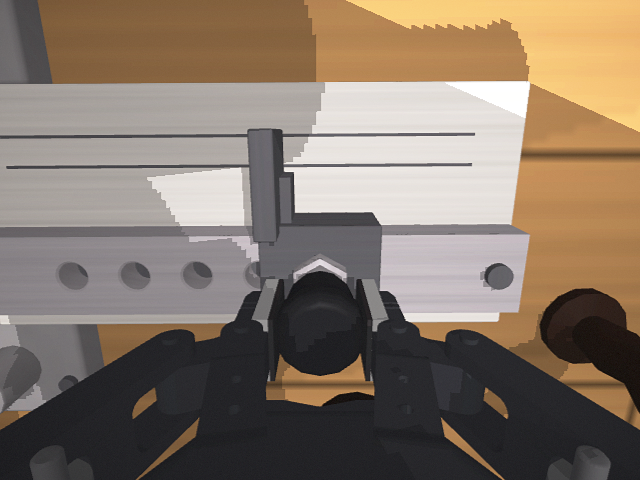

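Call:
play_rows(commands=[{"grip": 1,"x": 0,"y": 0,"z": -0.005,"rx": 0,"ry": 0,"rz": 0},{"grip": 1,"x": 0,"y": 0,"z": -0.005,"rx": 0,"ry": 0,"rz": 0},{"grip": 1,"x": 0,"y": 0,"z": -0.005,"rx": 0,"ry": 0,"rz": 0},{"grip": 1,"x": 0,"y": 0,"z": 0,"rx": 0,"ry": 0,"rz": 0}], squeeze=70)

```text
time_s: 5.32
position: [0.625, 0.1911, 0.1082]
tool_rot: [[-1.0, 0.0, -0.001], [0.0, 1.0, 0.0], [0.001, 0.0, -1.0]]
ft_force: [6.8, 1.2, -14.8]
grip_width: 0.0296
```

```bash
python3 - <<'E'
from h import *
im=snap('wrist','w5.png'); o=env.observe(); print(o['time_s'],o['position'],o['ft_force'],o['grip_width'])
E
```

```text
5.375 [0.62497897 0.19114695 0.10796027] [  6.62286165   2.01710401 -14.84972152] 0.02906726813240368
```

View pics/w5.png

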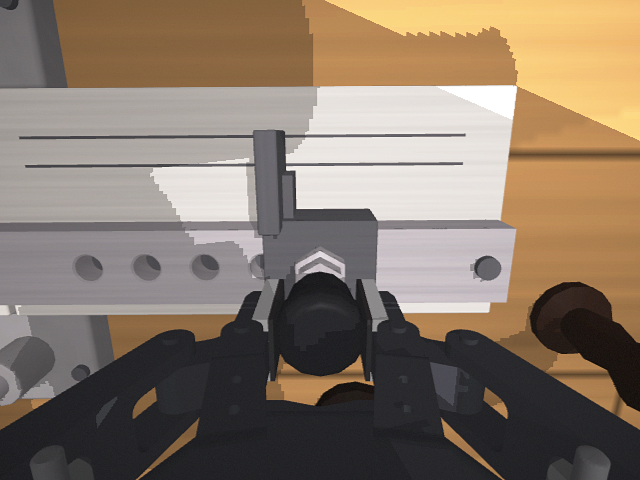

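Call:
play_rows(commands=[{"grip": 1,"x": 0,"y": 0,"z": -0.002,"rx": 0,"ry": 0,"rz": 0},{"grip": 1,"x": 0,"y": -0.01,"z": 0,"rx": 0,"ry": 0,"rz": 0},{"grip": 1,"x": 0,"y": -0.01,"z": 0,"rx": 0,"ry": 0,"rz": 0},{"grip": 1,"x": 0,"y": -0.01,"z": 0,"rx": 0,"ry": 0,"rz": 0},{"grip": 1,"x": 0,"y": -0.01,"z": 0,"rx": 0,"ry": 0,"rz": 0},{"grip": 1,"x": 0,"y": -0.01,"z": 0,"rx": 0,"ry": 0,"rz": 0},{"grip": 1,"x": 0,"y": -0.01,"z": 0,"rx": 0,"ry": 0,"rz": 0},{"grip": 1,"x": 0,"y": 0,"z": 0,"rx": 0,"ry": 0,"rz": 0},{"grip": 1,"x": 0,"y": 0,"z": 0,"rx": 0,"ry": 0,"rz": 0}], squeeze=70)

```text
time_s: 6.5
position: [0.6253, 0.1303, 0.1098]
tool_rot: [[-1.0, 0.001, -0.001], [0.001, 1.0, -0.001], [0.001, -0.001, -1.0]]
ft_force: [7.5, -2.5, -14.1]
grip_width: 0.0292
```

```bash
python3 - <<'E'
from h import *
im=snap('wrist','w6.png'); o=env.observe(); print(o['time_s'],o['position'],o['ft_force'],o['grip_width'])
P=cloud(im);ok=im['range_z']>0
X,Y,Z=P[...,0],P[...,1],P[...,2]
m=ok&(X>.55)&(X<.6)&(Y>.05)&(Y<.25)&(Z>.07)&(Z<.08); q=P[m]; print(len(q),q.min(0),q.max(0))
E
```

```text
6.55 [0.6252865  0.13031115 0.10983452] [  7.45909489  -2.38981605 -14.23221311] 0.028752597714796133
2281 [0.55769688 0.10084349 0.07006358] [0.59999116 0.11130801 0.07591741]
```

View pics/w6.png

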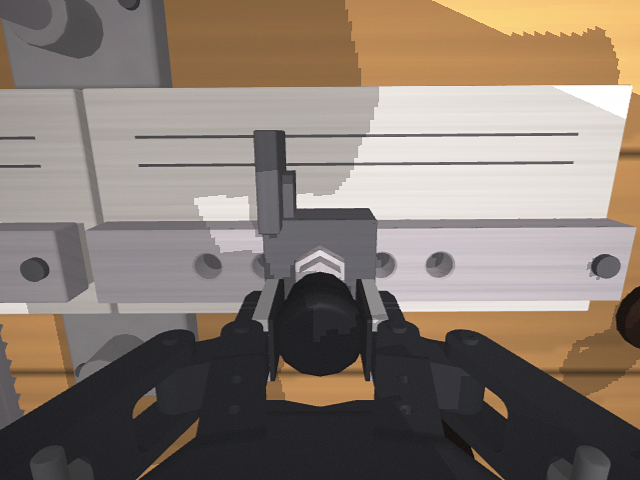

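Call:
play_rows(commands=[{"grip": 1,"x": 0,"y": 0,"z": 0.006,"rx": 0,"ry": 0,"rz": 0},{"grip": 1,"x": 0,"y": 0,"z": 0.006,"rx": 0,"ry": 0,"rz": 0},{"grip": 1,"x": 0,"y": 0,"z": 0,"rx": 0,"ry": 0,"rz": 0},{"grip": -1,"x": 0,"y": 0,"z": 0,"rx": 0,"ry": 0,"rz": 0},{"grip": -1,"x": 0,"y": 0,"z": 0,"rx": 0,"ry": 0,"rz": 0},{"grip": -1,"x": 0,"y": 0,"z": 0,"rx": 0,"ry": 0,"rz": 0},{"grip": -1,"x": 0,"y": 0,"z": 0,"rx": 0,"ry": 0,"rz": 0},{"grip": -1,"x": 0,"y": 0,"z": 0,"rx": 0,"ry": 0,"rz": 0},{"grip": -1,"x": 0,"y": 0,"z": -0.03,"rx": 0,"ry": 0,"rz": 0},{"grip": -1,"x": 0,"y": 0,"z": -0.05,"rx": 0,"ry": 0,"rz": 0},{"grip": -1,"x": 0,"y": 0,"z": -0.05,"rx": 0,"ry": 0,"rz": 0},{"grip": -1,"x": 0,"y": 0,"z": 0,"rx": 0,"ry": 0,"rz": 0}], squeeze=70)

```text
time_s: 8.05
position: [0.6261, 0.1312, 0.2338]
tool_rot: [[-1.0, -0.0, 0.008], [-0.0, 1.0, 0.0], [-0.008, 0.0, -1.0]]
ft_force: [-0.9, -0.0, 0.3]
grip_width: 0.0853
```

```bash
python3 - <<'E'
from h import *
np.set_printoptions(precision=4,suppress=True)
im=snap('wrist','w7.png'); o=env.observe(); print(o['time_s'],o['position'],o['ft_force'],o['grip_width'],o['q'])
P=cloud(im);ok=im['range_z']>0
X,Y,Z=P[...,0],P[...,1],P[...,2]
for a,b in ((.104,.13),(.07,.08)):
  m=ok&(X>.55)&(X<.68)&(Y>.05)&(Y<.25)&(Z>a)&(Z<b); q=P[m]; print(len(q),q.min(0),q.max(0))
E
```

```text
8.1 [0.6252 0.1312 0.2309] [-1.2707  0.1237 -0.6923] 0.08530621522725976 [  1.2487  31.392   60.4477   0.0012  87.9715 -88.7558]
1611 [0.6094 0.1146 0.1041] [0.6408 0.1454 0.1162]
878 [0.558  0.1015 0.07  ] [0.6198 0.141  0.0763]
```

View pics/w7.png

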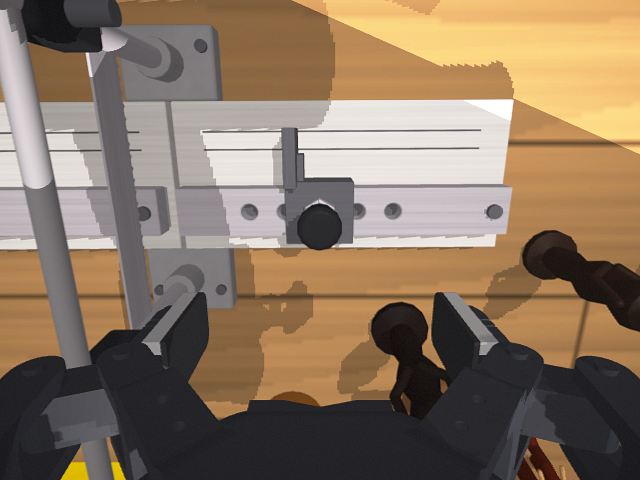

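Call:
play_rows(commands=[{"grip": -1,"x": 0.03,"y": 0,"z": -0.025,"rx": 0,"ry": 0,"rz": 0},{"grip": -1,"x": 0.052,"y": 0,"z": -0.025,"rx": 0,"ry": 0,"rz": 0},{"grip": -1,"x": 0.052,"y": 0,"z": 0,"rx": 0,"ry": 0,"rz": 0},{"grip": -1,"x": 0.052,"y": 0,"z": 0,"rx": 0,"ry": 0,"rz": 0},{"grip": -1,"x": 0.052,"y": 0,"z": 0,"rx": 0,"ry": 0,"rz": 0},{"grip": -1,"x": 0.03,"y": -0.04,"z": 0,"rx": 0,"ry": 0,"rz": 0},{"grip": -1,"x": 0,"y": -0.055,"z": 0,"rx": 0,"ry": 0,"rz": 0},{"grip": -1,"x": 0,"y": -0.055,"z": 0,"rx": 0,"ry": 0,"rz": 0},{"grip": -1,"x": 0,"y": -0.055,"z": 0,"rx": 0,"ry": 0,"rz": 0},{"grip": -1,"x": 0,"y": -0.055,"z": 0,"rx": 0,"ry": 0,"rz": 0},{"grip": -1,"x": -0.01,"y": -0.055,"z": 0,"rx": 0,"ry": 0,"rz": 0},{"grip": -1,"x": -0.028,"y": -0.055,"z": 0,"rx": 0,"ry": 0,"rz": 0}])

```text
time_s: 9.6
position: [0.3942, -0.2406, 0.2783]
tool_rot: [[-1.0, 0.002, -0.001], [0.002, 1.0, 0.001], [0.001, 0.001, -1.0]]
ft_force: [0.5, -0.4, 0.3]
grip_width: 0.0856
```

Call:
play_rows(commands=[{"grip": -1,"x": 0,"y": 0,"z": 0,"rx": 0,"ry": 0,"rz": 0.18825}])

```text
out of range
```

Call:
play_rows(commands=[{"grip": -1,"x": 0,"y": 0,"z": 0,"rx": 0,"ry": 0,"rz": 0.184},{"grip": -1,"x": 0,"y": 0,"z": 0,"rx": 0,"ry": 0,"rz": 0.184},{"grip": -1,"x": 0,"y": 0,"z": 0,"rx": 0,"ry": 0,"rz": 0.184},{"grip": -1,"x": 0,"y": 0,"z": 0,"rx": 0,"ry": 0,"rz": 0.184},{"grip": -1,"x": 0,"y": 0,"z": 0,"rx": 0,"ry": 0,"rz": 0.184},{"grip": -1,"x": 0,"y": 0,"z": 0,"rx": 0,"ry": 0,"rz": 0.184},{"grip": -1,"x": 0,"y": 0,"z": 0,"rx": 0,"ry": 0,"rz": 0.184},{"grip": -1,"x": 0,"y": 0,"z": 0,"rx": 0,"ry": 0,"rz": 0.184},{"grip": -1,"x": 0,"y": 0,"z": 0,"rx": 0,"ry": 0,"rz": 0.034},{"grip": -1,"x": 0,"y": 0,"z": 0,"rx": 0,"ry": 0,"rz": 0},{"grip": -1,"x": 0,"y": 0,"z": 0,"rx": 0,"ry": 0,"rz": 0}])

```text
time_s: 10.98
position: [0.3948, -0.2388, 0.2791]
tool_rot: [[-0.067, 0.998, -0.0], [0.998, 0.067, 0.0], [0.0, -0.0, -1.0]]
ft_force: [0.0, -0.3, -0.6]
grip_width: 0.0858
```

```bash
python3 - <<'E'
from h import *
np.set_printoptions(precision=4,suppress=True)
im=snap('wrist','w8.png'); o=env.observe(); print(o['time_s'],o['position'],o['tool_rot'],o['grip_width'],o['q'])
P=cloud(im);ok=im['range_z']>0
X,Y,Z=P[...,0],P[...,1],P[...,2]; col=im['color'].astype(int)
m=ok&(X>.33)&(X<.46)&(Y>-.4)&(Y<-.1)&(abs(Z-.05)<.005)&~(col[...,1]>col[...,2]+30)
n,l,st,c=cv2.connectedComponentsWithStats(m.astype(np.uint8)); 
for i in range(1,n):
    if st[i,4]>100: q=P[l==i]; r=cv2.minAreaRect(q[:,:2].astype(np.float32)); print(len(q),np.median(q[:,2]),r,cv2.boxPoints(r))
E
```

```text
11.025 [ 0.3948 -0.2389  0.2791] [[-0.0663  0.9978 -0.0003]
 [ 0.9978  0.0663  0.0002]
 [ 0.0002 -0.0003 -1.    ]] 0.0855366733499068 [-45.9247  11.3989  83.7321  -0.0021  84.8895 -49.7258]
10193 0.04995345317119093 ((0.394701212644577, -0.25530970096588135), (0.05008985474705696, 0.20000717043876648), 3.629641532897949) [[ 0.3634 -0.1571]
 [ 0.376  -0.3567]
 [ 0.426  -0.3535]
 [ 0.4134 -0.1539]]
```

View pics/w8.png

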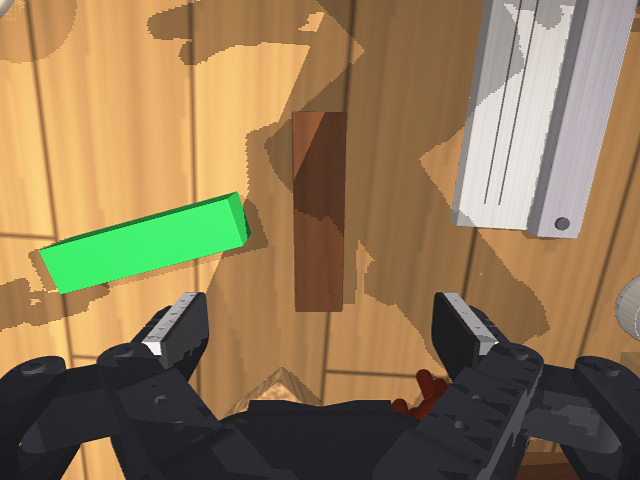

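Call:
play_rows(commands=[{"grip": -1,"x": -0.0165,"y": -0.001,"z": 0.04,"rx": 0,"ry": 0,"rz": 0},{"grip": -1,"x": 0,"y": 0,"z": 0.05,"rx": 0,"ry": 0,"rz": 0},{"grip": -1,"x": 0,"y": 0,"z": 0.05,"rx": 0,"ry": 0,"rz": 0},{"grip": -1,"x": 0,"y": 0,"z": 0.05,"rx": 0,"ry": 0,"rz": 0},{"grip": -1,"x": 0,"y": 0,"z": 0.03,"rx": 0,"ry": 0,"rz": 0},{"grip": -1,"x": 0,"y": 0,"z": 0.014,"rx": 0,"ry": 0,"rz": 0},{"grip": -1,"x": 0,"y": 0,"z": 0,"rx": 0,"ry": 0,"rz": 0},{"grip": 1,"x": 0,"y": 0,"z": 0,"rx": 0,"ry": 0,"rz": 0},{"grip": 1,"x": 0,"y": 0,"z": 0,"rx": 0,"ry": 0,"rz": 0},{"grip": 1,"x": 0,"y": 0,"z": 0,"rx": 0,"ry": 0,"rz": 0},{"grip": 1,"x": 0,"y": 0,"z": 0,"rx": 0,"ry": 0,"rz": 0}], squeeze=70)

```text
time_s: 12.4
position: [0.3952, -0.2557, 0.0464]
tool_rot: [[-0.065, 0.998, 0.001], [0.998, 0.065, -0.001], [-0.002, 0.001, -1.0]]
ft_force: [-1.3, 1.1, 6.7]
grip_width: 0.0485
```

Call:
play_rows(commands=[{"grip": 1,"x": 0,"y": 0,"z": -0.02,"rx": 0,"ry": 0,"rz": 0},{"grip": 1,"x": 0,"y": 0,"z": -0.04,"rx": 0,"ry": 0,"rz": 0},{"grip": 1,"x": 0,"y": 0,"z": 0,"rx": 0,"ry": 0,"rz": 0.067},{"grip": 1,"x": 0,"y": 0,"z": 0,"rx": 0,"ry": 0,"rz": 0}], squeeze=70)

```text
time_s: 12.9
position: [0.3947, -0.2551, 0.1055]
tool_rot: [[0.002, 1.0, -0.0], [1.0, -0.002, 0.0], [0.0, -0.0, -1.0]]
ft_force: [-0.7, -0.7, -4.8]
grip_width: 0.0483
```

```bash
python3 - <<'E'
from h import *
np.set_printoptions(precision=4,suppress=True)
im=snap('wrist','w9.png'); o=env.observe(); print(o['time_s'],o['position'],o['tool_rot'],o['grip_width'],o['q'],o['ft_force'])
E
```

```text
12.95 [ 0.3946 -0.2551  0.1051] [[ 0.0008  1.     -0.0006]
 [ 1.     -0.0008  0.0007]
 [ 0.0007 -0.0006 -1.    ]] 0.04791074012983039 [-47.3575  23.4193  98.8339   0.0002  57.7989 -47.3097] [-0.9622  0.2208 -5.3132]
```

View pics/w9.png

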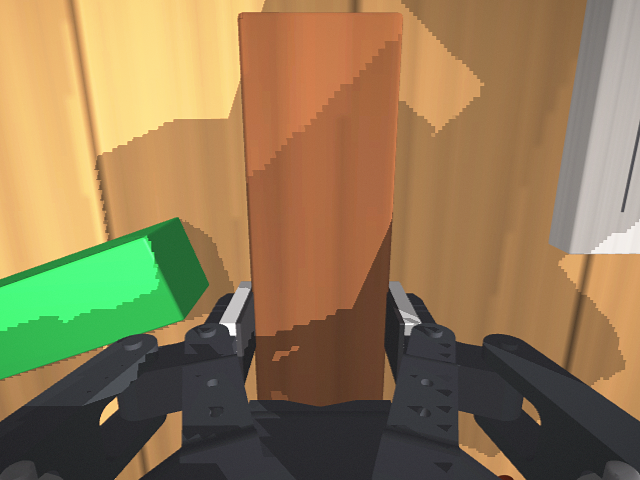

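Call:
play_rows(commands=[{"grip": 1,"x": 0,"y": 0.02,"z": -0.01,"rx": 0,"ry": 0,"rz": 0},{"grip": 1,"x": 0.02,"y": 0.04,"z": 0,"rx": 0,"ry": 0,"rz": 0},{"grip": 1,"x": 0.03,"y": 0.04,"z": 0,"rx": 0,"ry": 0,"rz": 0},{"grip": 1,"x": 0.03,"y": 0.04,"z": 0,"rx": 0,"ry": 0,"rz": 0},{"grip": 1,"x": 0.025,"y": 0.03,"z": 0,"rx": 0,"ry": 0,"rz": 0},{"grip": 1,"x": 0.01,"y": 0.013,"z": 0,"rx": 0,"ry": 0,"rz": 0},{"grip": 1,"x": 0,"y": 0,"z": 0.02,"rx": 0,"ry": 0,"rz": 0},{"grip": 1,"x": 0,"y": 0,"z": 0.012,"rx": 0,"ry": 0,"rz": 0},{"grip": 1,"x": 0,"y": 0,"z": 0.004,"rx": 0,"ry": 0,"rz": 0},{"grip": 1,"x": 0,"y": 0,"z": 0,"rx": 0,"ry": 0,"rz": 0},{"grip": 1,"x": 0,"y": 0,"z": 0,"rx": 0,"ry": 0,"rz": 0}], squeeze=70)

```text
time_s: 14.32
position: [0.5784, -0.1412, 0.0799]
tool_rot: [[0.002, 1.0, 0.001], [1.0, -0.002, -0.0], [-0.0, 0.001, -1.0]]
ft_force: [-0.2, 0.4, -5.4]
grip_width: 0.0482
```

```bash
python3 - <<'E'
from h import *
np.set_printoptions(precision=4,suppress=True)
im=snap('wrist','w10.png'); o=env.observe(); print(o['time_s'],o['position'],o['tool_rot'],o['grip_width'],o['ft_force'])
E
```

```text
14.375 [ 0.5784 -0.1411  0.0799] [[ 0.0024  1.      0.001 ]
 [ 1.     -0.0024 -0.0005]
 [-0.0005  0.001  -1.    ]] 0.04823768348792289 [-0.8125 -0.4592 -5.0416]
```

View pics/w10.png

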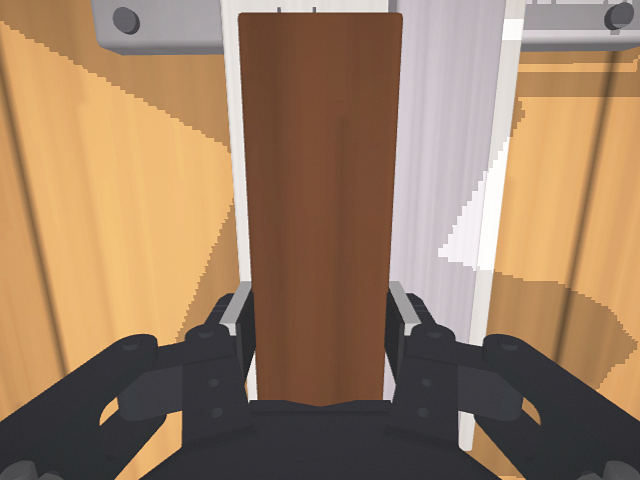

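Call:
play_rows(commands=[{"grip": 1,"x": 0,"y": 0,"z": 0.003,"rx": 0,"ry": 0,"rz": 0},{"grip": 1,"x": 0,"y": 0.001,"z": 0,"rx": 0,"ry": 0,"rz": 0},{"grip": 1,"x": 0,"y": 0.001,"z": 0,"rx": 0,"ry": 0,"rz": 0},{"grip": 1,"x": 0,"y": 0,"z": 0,"rx": 0,"ry": 0,"rz": 0}], squeeze=70)

```text
time_s: 14.88
position: [0.5803, -0.1409, 0.0765]
tool_rot: [[0.002, 1.0, 0.0], [1.0, -0.002, -0.0], [-0.0, 0.0, -1.0]]
ft_force: [-1.4, 0.5, -1.4]
grip_width: 0.0484
```

Call:
play_rows(commands=[{"grip": 1,"x": 0,"y": 0.002,"z": 0,"rx": 0,"ry": 0,"rz": 0},{"grip": 1,"x": 0,"y": 0,"z": 0,"rx": 0,"ry": 0,"rz": 0}], squeeze=70)

```text
time_s: 15.12
position: [0.5815, -0.1409, 0.0765]
tool_rot: [[0.001, 1.0, -0.002], [1.0, -0.001, -0.0], [-0.0, -0.002, -1.0]]
ft_force: [-6.5, -0.8, 2.4]
grip_width: 0.048
```

```bash
python3 - <<'E'
import numpy as np
d=np.load('/tmp/w10.png.npz'); print(d['cam_to_world'], d['fov_y'])
E
```

```text
[[ 0.9999946  -0.00305708  0.00120934  0.57827593]
 [-0.00262665 -0.96415689 -0.26531979 -0.0748498 ]
 [ 0.00197709  0.26531518 -0.96415971  0.20845196]
 [ 0.          0.          0.          1.        ]] 65.26023557124287
```

Call:
play_rows(commands=[{"grip": -1,"x": 0,"y": 0,"z": 0,"rx": 0,"ry": 0,"rz": 0},{"grip": -1,"x": 0,"y": 0,"z": 0,"rx": 0,"ry": 0,"rz": 0},{"grip": -1,"x": 0,"y": 0,"z": 0,"rx": 0,"ry": 0,"rz": 0},{"grip": -1,"x": 0,"y": 0,"z": 0,"rx": 0,"ry": 0,"rz": 0},{"grip": -1,"x": 0,"y": 0,"z": -0.03,"rx": 0,"ry": 0,"rz": 0},{"grip": -1,"x": 0,"y": 0,"z": -0.03,"rx": 0,"ry": 0,"rz": 0},{"grip": -1,"x": -0.02,"y": 0,"z": 0,"rx": 0,"ry": 0,"rz": 0},{"grip": -1,"x": -0.055,"y": 0,"z": 0,"rx": 0,"ry": 0,"rz": 0},{"grip": -1,"x": 0,"y": 0,"z": 0,"rx": 0,"ry": 0,"rz": 0}])

```text
time_s: 16.25
position: [0.5814, -0.2197, 0.1349]
tool_rot: [[0.006, 1.0, -0.001], [1.0, -0.006, -0.0], [-0.0, -0.001, -1.0]]
ft_force: [-0.4, 0.1, 0.4]
grip_width: 0.0853
```

```bash
python3 - <<'E'
from h import *
np.set_printoptions(precision=4,suppress=True)
im=snap('scene','s11.png'); im=snap('wrist','w11.png'); o=env.observe(); print(o['time_s'],o['position'],o['tool_rot'],o['grip_width'],o['ft_force'])
print(im['cam_to_world'][:3,3])
P=cloud(im);X,Y,Z=P[...,0],P[...,1],P[...,2];ok=im['range_z']>0
m=ok&(abs(Z-.08)<.004)&(X>.5)&(X<.65)&(Y>-.3)&(Y<.0); q=P[m]; r=cv2.minAreaRect(q[:,:2].astype(np.float32)); print(len(q),np.median(q[:,2]),r,cv2.boxPoints(r))
E
```

```text
16.35 [ 0.5815 -0.2165  0.1352] [[ 0.0038  1.     -0.0015]
 [ 1.     -0.0038  0.0011]
 [ 0.0011 -0.0015 -1.    ]] 0.08546013205299652 [0.1362 0.8199 0.4831]
[ 0.5818 -0.1516  0.2636]
31248 0.07994305187297122 ((0.5813758373260498, -0.16815224289894104), (0.05026232451200485, 0.14423494040966034), 0.04262675344944) [[ 0.5562 -0.0961]
 [ 0.5563 -0.2403]
 [ 0.6066 -0.2403]
 [ 0.6065 -0.096 ]]
```

View pics/s11.png

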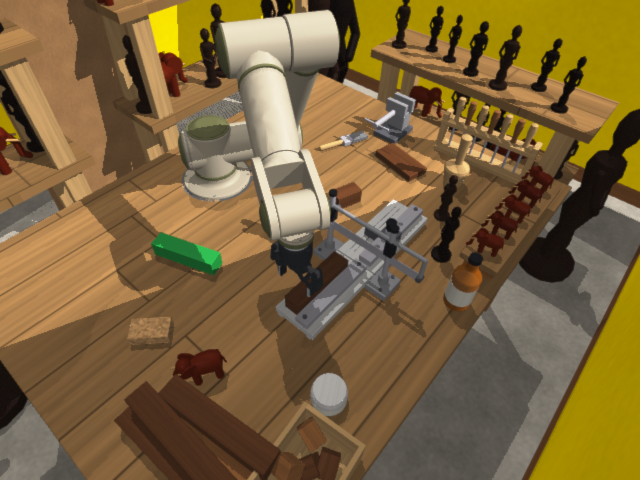

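View pics/w11.png

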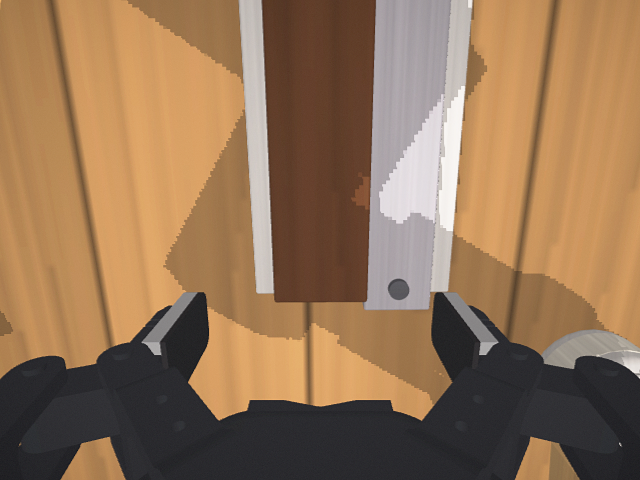

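Call:
play_rows(commands=[{"grip": -1,"x": -0.012,"y": 0,"z": 0.02,"rx": 0,"ry": 0,"rz": 0},{"grip": -1,"x": 0,"y": 0,"z": 0.025,"rx": 0,"ry": 0,"rz": 0},{"grip": -1,"x": 0,"y": 0,"z": 0.013,"rx": 0,"ry": 0,"rz": 0},{"grip": -1,"x": 0,"y": 0,"z": 0,"rx": 0,"ry": 0,"rz": 0},{"grip": 1,"x": 0,"y": 0,"z": 0,"rx": 0,"ry": 0,"rz": 0},{"grip": 1,"x": 0,"y": 0,"z": 0,"rx": 0,"ry": 0,"rz": 0},{"grip": 1,"x": 0,"y": 0,"z": 0,"rx": 0,"ry": 0,"rz": 0},{"grip": 1,"x": 0,"y": 0,"z": 0,"rx": 0,"ry": 0,"rz": 0}], squeeze=30)

```text
time_s: 17.35
position: [0.5823, -0.2279, 0.0793]
tool_rot: [[0.002, 1.0, 0.001], [1.0, -0.002, -0.001], [-0.001, 0.001, -1.0]]
ft_force: [-0.8, 0.7, 6.0]
grip_width: 0.0493
```

Call:
play_rows(commands=[{"grip": 1,"x": 0.005,"y": 0,"z": 0,"rx": 0,"ry": 0,"rz": 0},{"grip": 1,"x": 0.01,"y": 0,"z": 0,"rx": 0,"ry": 0,"rz": 0},{"grip": 1,"x": 0.01,"y": 0,"z": 0,"rx": 0,"ry": 0,"rz": 0},{"grip": 1,"x": 0.01,"y": 0,"z": 0,"rx": 0,"ry": 0,"rz": 0},{"grip": 1,"x": 0.01,"y": 0,"z": 0,"rx": 0,"ry": 0,"rz": 0},{"grip": 1,"x": 0,"y": 0,"z": 0,"rx": 0,"ry": 0,"rz": 0}], squeeze=30)

```text
time_s: 18.1
position: [0.5822, -0.1827, 0.0793]
tool_rot: [[0.002, 1.0, 0.001], [1.0, -0.002, -0.001], [-0.001, 0.001, -1.0]]
ft_force: [-1.7, -0.3, 8.3]
grip_width: 0.0491
```

```bash
python3 - <<'E'
from h import *
np.set_printoptions(precision=4,suppress=True)
im=snap('wrist','w12.png'); snap('scene','s12.png');o=env.observe(); print(o['time_s'],o['position'],o['tool_rot'],o['grip_width'],o['ft_force'])
E
```

```text
18.2 [ 0.5822 -0.1827  0.0793] [[ 0.0021  1.      0.0009]
 [ 1.     -0.0021 -0.0006]
 [-0.0006  0.0009 -1.    ]] 0.049303451901181905 [-1.9508  0.0184  7.9973]
```

View pics/w12.png

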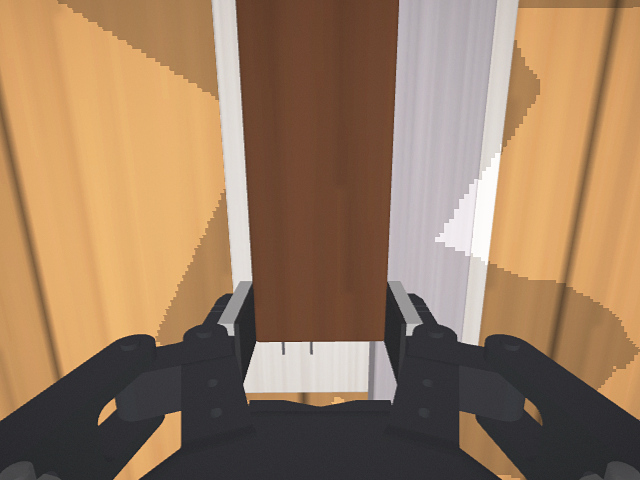

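View pics/s12.png

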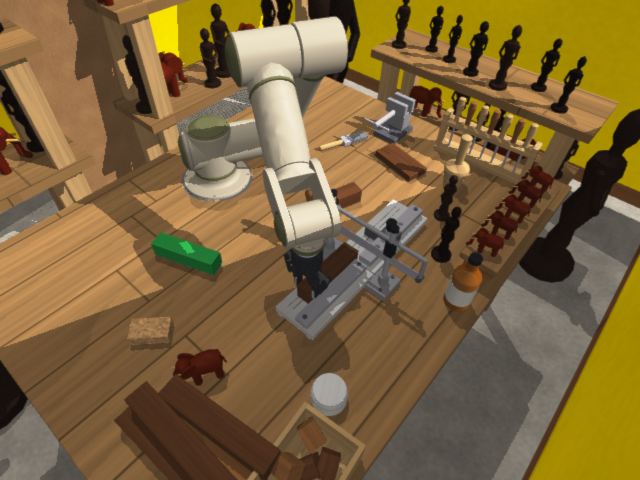

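Call:
play_rows(commands=[{"grip": 1,"x": 0.01,"y": 0,"z": 0,"rx": 0,"ry": 0,"rz": 0},{"grip": 1,"x": 0.01,"y": 0,"z": 0,"rx": 0,"ry": 0,"rz": 0},{"grip": 1,"x": 0.01,"y": 0,"z": 0,"rx": 0,"ry": 0,"rz": 0},{"grip": 1,"x": 0.01,"y": 0,"z": 0,"rx": 0,"ry": 0,"rz": 0},{"grip": 1,"x": 0.01,"y": 0,"z": 0,"rx": 0,"ry": 0,"rz": 0},{"grip": 1,"x": 0,"y": 0,"z": 0,"rx": 0,"ry": 0,"rz": 0}], squeeze=30)

```text
time_s: 18.95
position: [0.582, -0.133, 0.0793]
tool_rot: [[0.002, 1.0, 0.0], [1.0, -0.002, -0.001], [-0.001, 0.0, -1.0]]
ft_force: [-3.5, -1.9, 9.0]
grip_width: 0.0494
```

```bash
python3 - <<'E'
from h import *
np.set_printoptions(precision=4,suppress=True)
im=snap('top','t13.png'); snap('scene','s13.png');o=env.observe(); print(o['time_s'],o['position'],o['q'],o['grip_width'],o['ft_force'])
P=cloud(im);X,Y,Z=P[...,0],P[...,1],P[...,2];ok=im['range_z']>0
# robot points close to saw plane
for a,b in((.25,.35),(.35,.6)):
  m=ok&(Z>a)&(Z<b)&(X>.45)&(X<.75)&(Y>-.3)&(Y<.15); q=P[m]
  if len(q): print(a,len(q),q[:,1].max(),q[q[:,1].argmax()])
E
```

```text
19.05 [ 0.582  -0.133   0.0793] [-24.2042  35.6264  79.8541  -0.0515  64.4933 -24.0667] 0.04932649588587486 [-3.9931 -1.6177  9.3985]
0.25 614 -0.06113596461482504 [ 0.5868 -0.0611  0.326 ]
0.35 4561 0.11136483890258085 [0.4505 0.1114 0.5852]
```

View pics/t13.png

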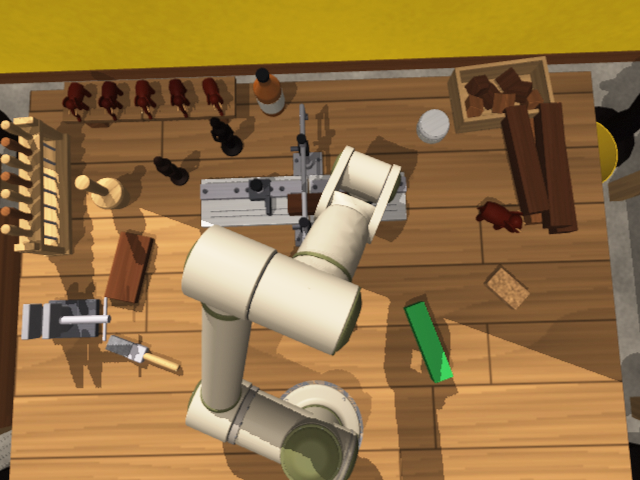

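View pics/s13.png

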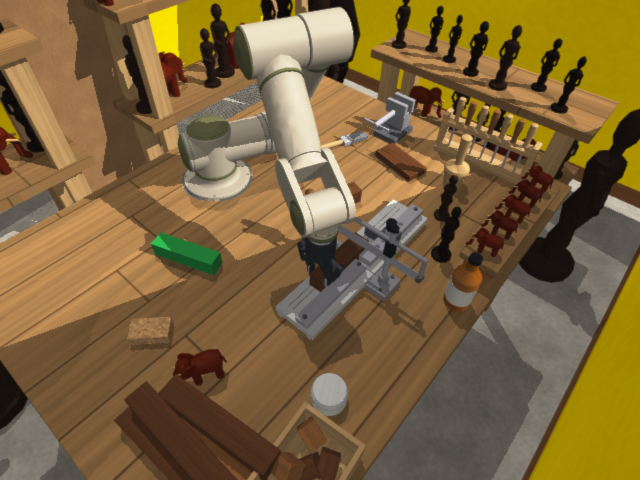

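```bash
python3 - <<'E'
from h import *
np.set_printoptions(precision=3,suppress=True)
for f in('s13','t13'):
    im=dict(np.load(f'/tmp/{f}.png.npz')); P=cloud(im); X,Y,Z=P[...,0],P[...,1],P[...,2]; ok=im['range_z']>0
    col=im['color'].astype(int)
    m=ok&(Z>.2)&(Z<.7)&(X>.40)&(X<.75)&(Y>-.3)&(Y<.2)
    for a in np.arange(.2,.6,.02):
        k=m&(Z>=a)&(Z<a+.02); q=P[k]
        if len(q)>5: print(f,round(a,2),len(q),'x',q[:,0].min(),q[:,0].max(),'y',q[:,1].min(),q[:,1].max())
E
```

```text
s13 0.2 201 x 0.5583093704049134 0.749636076598986 y -0.17115416386070048 0.005469185974793511
s13 0.22 318 x 0.5581554097770546 0.709807736898499 y -0.17141404447272418 0.014359336472590467
s13 0.24 98 x 0.5738950766343158 0.7090215817077461 y -0.17365674252384883 0.01292493751147028
s13 0.26 171 x 0.5620883704928599 0.6234995917737158 y -0.18867419905547111 -0.10625394940996846
s13 0.28 158 x 0.5082060287680381 0.6399059541112608 y -0.20250439439110196 -0.10145702381453703
s13 0.3 316 x 0.4755411164010267 0.6485177881979708 y -0.20563838388924366 -0.05754711456758943
s13 0.32 707 x 0.4508920645218042 0.6490833070661561 y -0.20612699928146738 -0.05391504956544202
s13 0.34 1168 x 0.4417565454632377 0.6466489570653738 y -0.20348516710306797 -0.05773044160633656
s13 0.36 1135 x 0.44234766094808486 0.630518728872111 y -0.20007191621502102 -0.06054601204563659
s13 0.38 718 x 0.4335119230727803 0.592957032967631 y -0.17817049736988777 -0.03690664002071198
s13 0.4 821 x 0.41198115985451234 0.54631083312542 y -0.15962174240889737 -0.037604336156168316
s13 0.42 536 x 0.4057450095314973 0.503
[... 2074 characters left out ...]
772461310452
t13 0.46 451 x 0.40015924808185444 0.4772914643380256 y -0.11099199347191008 -0.01579489401476053
t13 0.48 473 x 0.4007461007828171 0.4609507967594624 y -0.1045154597773928 -0.010266939619107247
t13 0.5 476 x 0.40005016208144306 0.4460784534513289 y -0.09657415700310144 0.0031569605089765834
t13 0.52 417 x 0.4001799252066769 0.42944271994985284 y -0.08344706356495789 0.0007721822803407469
t13 0.54 235 x 0.40003201746242695 0.4132295517938063 y -0.06610314285833356 -0.005706294914639323
t13 0.56 59 x 0.40066114874678493 0.45193642083503743 y -0.0010001166795431116 0.10592593083526262
t13 0.58 473 x 0.4000729756779857 0.45062620515071644 y 0.0022131884407129154 0.14680683344816176
```

Call:
play_rows(commands=[{"grip": 1,"x": 0.01,"y": 0,"z": 0,"rx": 0,"ry": 0,"rz": 0},{"grip": 1,"x": 0.01,"y": 0,"z": 0,"rx": 0,"ry": 0,"rz": 0},{"grip": 1,"x": 0.01,"y": 0,"z": 0,"rx": 0,"ry": 0,"rz": 0},{"grip": 1,"x": 0.008,"y": 0,"z": 0,"rx": 0,"ry": 0,"rz": 0},{"grip": 1,"x": 0.005,"y": 0,"z": 0,"rx": 0,"ry": 0,"rz": 0},{"grip": 1,"x": 0,"y": 0,"z": 0,"rx": 0,"ry": 0,"rz": 0}], squeeze=30)

```text
time_s: 19.8
position: [0.5818, -0.0908, 0.0793]
tool_rot: [[0.002, 1.0, -0.001], [1.0, -0.002, -0.003], [-0.003, -0.001, -1.0]]
ft_force: [-6.6, -5.4, 9.6]
grip_width: 0.049
```

Call:
play_rows(commands=[{"grip": 1,"x": 0.0015,"y": 0,"z": 0,"rx": 0,"ry": 0,"rz": 0},{"grip": 1,"x": 0,"y": 0,"z": 0,"rx": 0,"ry": 0,"rz": 0}], squeeze=30)

```text
time_s: 20.05
position: [0.5818, -0.09, 0.0793]
tool_rot: [[0.002, 1.0, -0.001], [1.0, -0.002, -0.003], [-0.003, -0.001, -1.0]]
ft_force: [-6.8, -9.1, 9.3]
grip_width: 0.0491
```

Call:
play_rows(commands=[{"grip": 1,"x": 0.0015,"y": 0,"z": 0,"rx": 0,"ry": 0,"rz": 0},{"grip": 1,"x": 0,"y": 0,"z": 0,"rx": 0,"ry": 0,"rz": 0}], squeeze=30)

```text
time_s: 20.3
position: [0.5818, -0.0886, 0.0793]
tool_rot: [[0.002, 1.0, -0.001], [1.0, -0.002, -0.004], [-0.004, -0.001, -1.0]]
ft_force: [-7.1, -10.1, 8.7]
grip_width: 0.0488
```

```bash
python3 - <<'E'
from h import *
np.set_printoptions(precision=4,suppress=True)
im=snap('wrist','w14.png'); t=snap('top','t14.png')
for im in (im,t):
  P=cloud(im);X,Y,Z=P[...,0],P[...,1],P[...,2];ok=im['range_z']>0
  m=ok&(abs(Z-.08)<.003)&(X>.56)&(X<.6)&(Y>-.12)&(Y<.12); q=P[m]; print('billet top',len(q),q.min(0),q.max(0))
  m=ok&(abs(Z-.074)<.003)&(X>.565)&(X<.60)&(Y>.08)&(Y<.14); q=P[m]; print('plate',len(q),q.min(0) if len(q) else 0,q.max(0) if len(q) else 0)
cv2.imwrite('pics/t14c.png',cv2.resize(t['color'][150:260,200:420],None,fx=3.6,fy=3.6))
E
```

```text
billet top 36800 [ 0.56   -0.1011  0.0774] [0.6    0.0091 0.0826]
plate 0 0 0
billet top 355 [ 0.56   -0.0493  0.077 ] [0.6    0.1116 0.0829]
plate 53 [0.5656 0.0808 0.0715] [0.5986 0.1125 0.0769]
```

View pics/t14c.png

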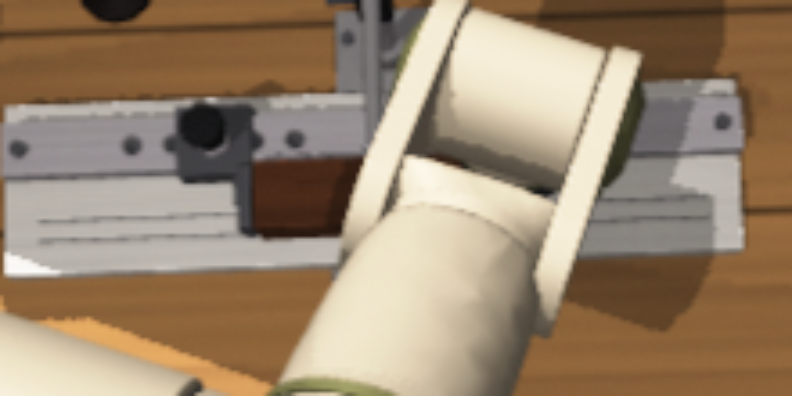

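View pics/w14.png

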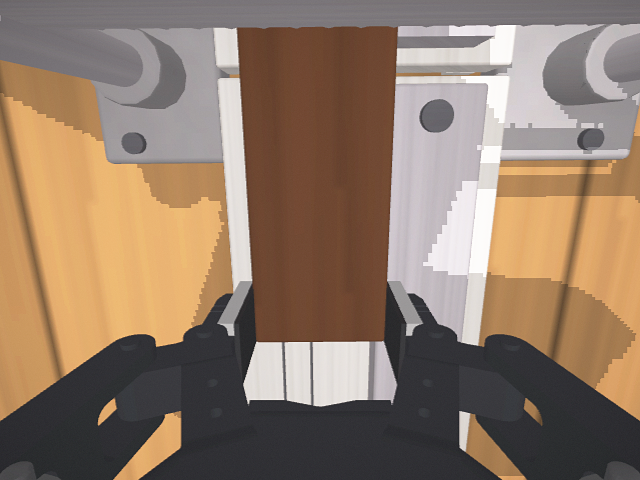

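Call:
play_rows(commands=[{"grip": 1,"x": 0.0015,"y": 0,"z": 0,"rx": 0,"ry": 0,"rz": 0},{"grip": 1,"x": 0,"y": 0,"z": 0,"rx": 0,"ry": 0,"rz": 0}], squeeze=30)

```text
time_s: 20.65
position: [0.5817, -0.0871, 0.0793]
tool_rot: [[0.002, 1.0, -0.001], [1.0, -0.002, -0.004], [-0.004, -0.001, -1.0]]
ft_force: [-6.6, -9.6, 9.4]
grip_width: 0.049
```

Call:
play_rows(commands=[{"grip": 1,"x": 0.0015,"y": 0,"z": 0,"rx": 0,"ry": 0,"rz": 0},{"grip": 1,"x": 0,"y": 0,"z": 0,"rx": 0,"ry": 0,"rz": 0}], squeeze=30)

```text
time_s: 20.9
position: [0.5817, -0.0858, 0.0793]
tool_rot: [[0.002, 1.0, -0.001], [1.0, -0.002, -0.004], [-0.004, -0.001, -1.0]]
ft_force: [-8.5, -10.9, 9.8]
grip_width: 0.0493
```

```bash
python3 - <<'E'
from h import *
np.set_printoptions(precision=4,suppress=True)
im=snap('wrist','w15.png')
P=cloud(im);X,Y,Z=P[...,0],P[...,1],P[...,2];ok=im['range_z']>0
m=ok&(abs(Z-.08)<.003)&(X>.56)&(X<.6)&(Y>-.12)&(Y<.12); q=P[m]; print('billet top',len(q),q.min(0),q.max(0))
c=im['color'][300:400,320].astype(int); d=np.load('/tmp/w14.png.npz')['color'][300:400,320].astype(int)
print(300+np.abs(np.diff(c.sum(1))).argmax(),300+np.abs(np.diff(d.sum(1))).argmax())
E
```

```text
billet top 35165 [ 0.56   -0.0982  0.0775] [0.6    0.0083 0.0823]
341 341
```

Call:
play_rows(commands=[{"grip": 1,"x": 0.0015,"y": 0,"z": 0,"rx": 0,"ry": 0,"rz": 0},{"grip": 1,"x": 0,"y": 0,"z": 0,"rx": 0,"ry": 0,"rz": 0}], squeeze=30)

```text
time_s: 21.2
position: [0.5817, -0.0846, 0.0793]
tool_rot: [[0.002, 1.0, -0.001], [1.0, -0.002, -0.004], [-0.004, -0.001, -1.0]]
ft_force: [-7.7, -12.2, 9.8]
grip_width: 0.049
```

```bash
python3 - <<'E'
from h import *
np.set_printoptions(precision=4,suppress=True)
im=snap('wrist','w16.png'); o=env.observe(); print(o['position'],o['ft_force'])
P=cloud(im);X,Y,Z=P[...,0],P[...,1],P[...,2];ok=im['range_z']>0
m=ok&(abs(Z-.08)<.003)&(X>.56)&(X<.6)&(Y>-.12)&(Y<.12); q=P[m]; print('billet top',len(q),q.min(0),q.max(0))
E
```

```text
[ 0.5817 -0.0845  0.0793] [ -7.5439 -12.1634   8.5736]
billet top 34472 [ 0.56   -0.0969  0.0774] [0.6    0.0079 0.0826]
```

Call:
play_rows(commands=[{"grip": 1,"x": 0.0015,"y": 0,"z": 0,"rx": 0,"ry": 0,"rz": 0},{"grip": 1,"x": 0,"y": 0,"z": 0,"rx": 0,"ry": 0,"rz": 0}], squeeze=30)

```text
time_s: 21.5
position: [0.5818, -0.0835, 0.0793]
tool_rot: [[0.002, 1.0, -0.001], [1.0, -0.002, -0.005], [-0.005, -0.001, -1.0]]
ft_force: [-7.4, -14.1, 9.3]
grip_width: 0.0489
```

```bash
python3 - <<'E'
from h import *
np.set_printoptions(precision=4,suppress=True)
im=snap('wrist','w17.png'); o=env.observe(); print(o['position'],o['ft_force'])
P=cloud(im);X,Y,Z=P[...,0],P[...,1],P[...,2];ok=im['range_z']>0
m=ok&(abs(Z-.08)<.003)&(X>.56)&(X<.6)&(Y>-.12)&(Y<.12); q=P[m]; print('billet top',len(q),q.min(0),q.max(0))
E
```

```text
[ 0.5818 -0.0835  0.0793] [ -7.1288 -14.4821   8.8024]
billet top 34181 [ 0.56   -0.0958  0.0775] [0.6    0.0215 0.0825]
```

Call:
play_rows(commands=[{"grip": -1,"x": 0,"y": 0,"z": 0,"rx": 0,"ry": 0,"rz": 0},{"grip": -1,"x": 0,"y": 0,"z": 0,"rx": 0,"ry": 0,"rz": 0},{"grip": -1,"x": 0,"y": 0,"z": 0,"rx": 0,"ry": 0,"rz": 0},{"grip": -1,"x": 0,"y": 0,"z": 0,"rx": 0,"ry": 0,"rz": 0},{"grip": -1,"x": 0,"y": 0,"z": -0.03,"rx": 0,"ry": 0,"rz": 0},{"grip": -1,"x": 0,"y": 0,"z": -0.03,"rx": 0,"ry": 0,"rz": 0},{"grip": -1,"x": -0.05,"y": 0,"z": 0,"rx": 0,"ry": 0,"rz": 0},{"grip": -1,"x": -0.06,"y": 0,"z": 0,"rx": 0,"ry": 0,"rz": 0},{"grip": -1,"x": -0.06,"y": 0,"z": 0,"rx": 0,"ry": 0,"rz": 0},{"grip": -1,"x": -0.03,"y": -0.05,"z": -0.02,"rx": 0,"ry": 0,"rz": 0},{"grip": -1,"x": 0,"y": -0.05,"z": -0.02,"rx": 0,"ry": 0,"rz": 0},{"grip": -1,"x": 0,"y": 0,"z": 0,"rx": 0,"ry": 0,"rz": 0}])

```text
time_s: 23.05
position: [0.4801, -0.2812, 0.1799]
tool_rot: [[0.005, 1.0, 0.001], [1.0, -0.005, -0.001], [-0.001, 0.001, -1.0]]
ft_force: [0.1, 0.4, 0.6]
grip_width: 0.0853
```

```bash
python3 - <<'E'
from h import *
np.set_printoptions(precision=4,suppress=True)
s=snap('scene','s18.png'); t=snap('top','t18.png'); o=env.observe(); print(o['time_s'],o['position'],o['ft_force'])
for im in (t,s):
  P=cloud(im);X,Y,Z=P[...,0],P[...,1],P[...,2];ok=im['range_z']>0
  m=ok&(abs(Z-.08)<.0045)&(X>.53)&(X<.612)&(Y>-.14)&(Y<.094); q=P[m]; r=cv2.minAreaRect(q[:,:2].astype(np.float32)); print('billet',len(q),np.median(q[:,2]),r,q.min(0),q.max(0))
  m=ok&(abs(Z-.074)<.003)&(X>.555)&(X<.60)&(Y>.08)&(Y<.14); q=P[m]; print('plate',len(q),q.min(0) if len(q) else 0,q.max(0) if len(q) else 0)
  m=ok&(Z>.1)&(Z<.135)&(X>.6)&(X<.65)&(Y>.09)&(Y<.16); q=P[m]; print('knob',len(q),q.min(0),q.max(0))
cv2.imwrite('pics/t18c.png',cv2.resize(t['color'][150:260,200:420],None,fx=3.6,fy=3.6,interpolation=cv2.INTER_CUBIC))
cv2.imwrite('pics/s18c.png',cv2.resize(s['color'][180:340,270:440],None,fx=3.5,fy=3.5,interpolation=cv2.INTER_CUBIC))
E
```

```text
23.15 [ 0.4821 -0.2807  0.1785] [ 0.2792 -0.5036 -0.0299]
billet 1243 0.08005394086252249 ((0.5808018445968628, -0.0003823712468147278), (0.05112195760011673, 0.18853731453418732), 0.187392458319664) [ 0.5549 -0.0947  0.0755] [0.6063 0.0938 0.0844]
plate 69 [0.5553 0.0805 0.071 ] [0.6    0.1153 0.077 ]
knob 125 [0.6091 0.1179 0.1027] [0.6401 0.1469 0.1194]
billet 785 0.07895835528946094 ((0.5825130939483643, -0.002765759825706482), (0.18631909787654877, 0.051931098103523254), 89.8117904663086) [ 0.5566 -0.0959  0.0756] [0.6087 0.0903 0.0844]
plate 15 [0.5628 0.0808 0.0714] [0.5973 0.1145 0.0769]
knob 70 [0.614  0.1141 0.1027] [0.6419 0.1469 0.1178]
```

View pics/t18c.png

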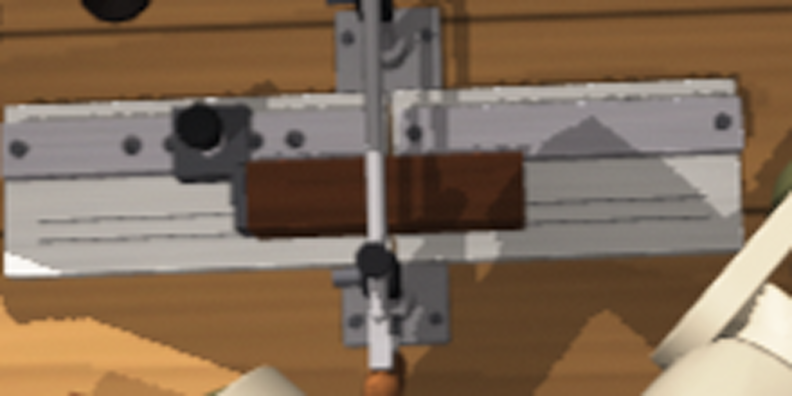

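View pics/s18c.png

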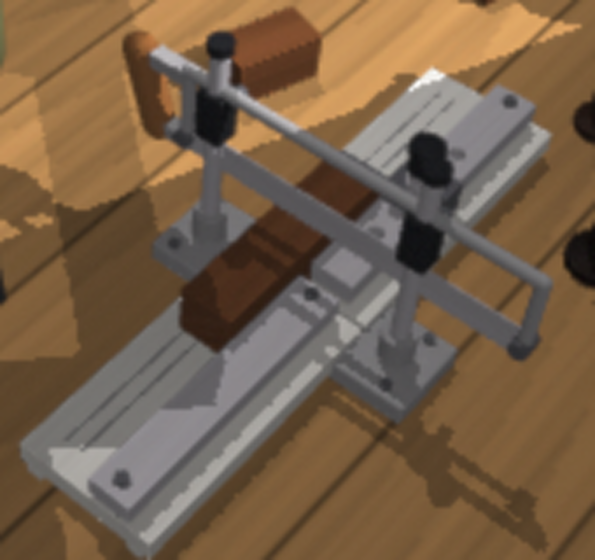

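```bash
python3 - <<'E'
from h import *
np.set_printoptions(precision=4,suppress=True)
for f in('top0','t13','t14','t18','scene0','s11','s12','s18'):
  im=dict(np.load(f'/tmp/{f}.png.npz')); P=cloud(im);X,Y,Z=P[...,0],P[...,1],P[...,2];ok=im['range_z']>0
  m=ok&(Z>.106)&(Z<.135)&(X>.6)&(X<.65)&(Y>.09)&(Y<.22); q=P[m]; print(f,len(q),q.mean(0),np.median(q[:,2]))
  m=ok&(Z>.058)&(Z<.068)&(X>.6)&(X<.66)&(Y>.09)&(Y<.22);q=P[m]; print('  sleeve',len(q),np.percentile(q[:,1],[2,50,98]))
E
```

```text
top0 122 [0.6235 0.1905 0.1136] 0.11351007093937981
  sleeve 313 [0.0983 0.1767 0.2194]
t13 121 [0.6239 0.1301 0.1134] 0.1133306257817166
  sleeve 325 [0.0929 0.1319 0.2147]
t14 125 [0.6237 0.1299 0.113 ] 0.11328020510604975
  sleeve 332 [0.1009 0.1318 0.2136]
t18 120 [0.6241 0.1324 0.1136] 0.1134205863591985
  sleeve 317 [0.1013 0.1323 0.212 ]
scene0 73 [0.6271 0.1881 0.1122] 0.11228755974780102
  sleeve 154 [0.1619 0.184  0.217 ]
s11 67 [0.6255 0.1283 0.1124] 0.11290404949094779
  sleeve 71 [0.0935 0.1351 0.2064]
s12 68 [0.6255 0.1283 0.1122] 0.11244378847046682
  sleeve 67 [0.102  0.1333 0.1829]
s18 66 [0.6272 0.1304 0.1126] 0.11293341571717613
  sleeve 85 [0.0971 0.14   0.2156]
```

```bash
python3 - <<'E'
from h import *
print(order.close_job()); print(env.observe()['time_s'])
E
```

```text
the job is handed in; nothing more can be done
None
the job is handed in; nothing more can be done
```

The stop is pinned in the third hole, and the billet lies on the bed against the fence with its end at the stop. I handed the job in at about 23 s of robot time; no verdict is reported.

**What I did**
- **Stop:** I pulled up the plunger, slid the stop from the fifth hole to the third, lowered the plunger and let go.
- **Billet:** I gripped the dark billet at its middle and set it on the infeed bed against the fence. I then gripped it again near its rear end and fed it under the blade until the push force rose to about 14 N at the stop. After that I released it and moved the arm clear.

**Last checks**
- **Pin:** The knob's height matches its pinned height at the start within about 0.5 mm, so the pin reads as home.
- **Stop position:** The feed pushed the stop about 2 mm outward. Against its start position it now reads about 0.062 m, and the limit is 0.064 m. A home pin has only 1 mm of play, so 0.062 m disagrees slightly with that, though the difference is within camera error.
- **Billet:** Its top is at 80 mm, so it lies flat. It is parallel to the fence within about 0.2°, and its edge is at the fence within about 1–2 mm.
- **End contact:** The top picture shows no visible gap at the stop face. I could not measure that contact more finely than the 2–3 mm by which the cameras disagree.
- **Arm:** It read about zero force when I finished. I did not measure the saw or the carvings separately, but no unexpected force showed during the moves.

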